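# Isolate the potting turntable and hold back its belt tensioner

## Robot

A 6-joint arm with a two-finger parallel gripper is mounted at the origin on the work surface. World frame = base frame: x ahead of the robot, y to its left, z up, the work surface at z = 0. Lengths are in m, angles in rad, forces in N, time in s.
With the tool pointing down it reaches from about 0.275 to 0.725 m from the base axis. Payload 5.6 kg.
Tool frame: the origin (TCP) lies on the front face of the gripper's body, between the roots of the fingers; the fingertips stand 73 mm ahead of it and the grasp point (between the pads) lies 54 mm ahead of it; z points along the fingers, y is the line along which they close (so a half turn about z gives the same grasp; the last joint's range is limited). The gripper opens to 85 mm and grips with 20 to 120 N. Pads are 22 mm wide; open, the fingers measure 114 mm over their backs; the gripper's body (76 mm by 85 mm) begins 54 mm behind the grasp point. The pads swing forward as they close: fully open they stand 13 mm farther back than shut.
Start: joints at [1.47, 0.255, 0.108, 0, -1.424, -0.285], TCP at [0.207, 0.51, 0.304] pointing down, gripper open.
Joint ranges: [-2.95, 2.95], [-1.21, 1.97], [-1.09, 1.5], [-2.87, 1.71], [-2.94, -0.07], [-3.05, 3.05]. Speed limits (rad/s): [2.57, 2.57, 3.14, 3.14, 3.14, 3.14].

## Interface

Orientations are given as a unit quaternion [x, y, z, w].
In Python, from rig import get_state, vision, workorder gives the robot as it stands.
- The arm moves only by the tool play_rows, never from a script. Its argument "motion" is one flat list of numbers, 7 for each row, row after row: the finger opening in m, from 0 to 0.0854, then the shift along the tool's x, y, z in m, then the turn, a rotation vector about the tool's x, y, z in degrees. A call has 1 to 12 rows; each row shifts and turns the commanded pose from where the row before left it, along the tool's axes as they then stand; what a row does not reach is not made up. A row lasts 1/12 s, in which the tool goes at most 41.7 mm and 7.16 degrees, less where a joint would pass 70% of its speed; a pose out of reach is approached as far as the arm can. A call with a gripper value outside its range is refused whole. The fingers move at their own pace and stop on an object; "force" is the grip in N (left out, the last holds). Time passes only in rows, so rows that do not move let the fingers close. It gives the time, the measured TCP pose, the force, the opening and the grip force at its end, in the units of the state.
- get_state(): the state, without advancing time (a new reading comes with each control period).
- vision.get_image(name): name is "side" or "top" or "wrist"; returns a dict with "color" (420x560x3 uint8, blue, green, red), "intrinsics" (3x3 intrinsics, pixels), "R" (3x3) and "t" (3): a world point X has camera coordinates R X + t. Camera axes: x right, y down, z forward; pixel columns grow to the right and rows downward; lengths in m; the calibration is good to about 2 mm. A picture is of the moment at which its call begins. There is no depth.
- workorder.finish_job(): hands the job in; it is judged then, once.
The state is a dict: "clock": time; "q": joint angles; "joint_velocities": joint speeds; "effort": joint torques, N m; "tcp_pos": TCP position; "tool_rot": TCP orientation; "force": force on the tool from outside, world axes, zero at the start; "moment": the same for the moment, N m; "finger_gap": opening from 0.0 (shut) to 1.0 (fully open); "grip_force": force on a finger pad.
Only numpy, scipy, OpenCV 4.12 (cv2) and the standard library are available. Lean on these libraries where they do the work, as an engineer would, in place of code of your own. Each camera call takes 0.05 s, during which the arm holds its last target. There are 200 camera calls.

## Task

The drive belt of the motor-driven potting turntable is being changed: the guard and the old belt are off, and a colleague is waiting to slip the new belt on. First isolate the drive: pull the orange service plug straight up out of its black socket, set it down in the empty terracotta-coloured drip tray and let go of it; then, with the fingers on the red tab, push the sprung tensioner arm back past its last ratchet click, all the way to its stop, and finish still holding it there against its spring, because the ratchet alone lets it come back too far. Leave the pots, the seedling tray and the other things on the table and on the turntable where they are.

Things in the scene. Friction and masses are not known exactly. Their poses are not given: they have to be found in the camera images.
- potting_turntable: Belt-driven potting turntable, fixed. White housing, bare aluminium deck 70 mm above the table; origin on the table under the deck (x -110..140, y -140..140 mm). +x points to the round disc (280 across, top 120 high, centre x +250). On the deck: black plug socket at x -45, y -100; motor pulley, 42 across, 120 high, at x -78, y -45; tensioner pivot x +50, y +60, pawl on its +y side. No belt.
- socket_mouth (a point): Centre of the socket's mouth, on top of the black socket block (48 in x, 64 in y, 32 mm high on the deck: mouth 102 mm above the table). Axes as potting_turntable. Hole 18 x 32 mm, 32 deep; a sprung detent slide in its -y wall sits in a groove of the plug.
- service_plug: Orange service plug, 70 g. Origin: underside of its flange, at socket_mouth with the same axes when seated. Flange 36 (x) x 52 (y) x 8 mm; on it an upright grip plate 14 (x) x 44 (y), 8 to 44 mm above the origin: pinch it from above across the 14 (fingers closing along x). Below: nose 16 x 30, 28 mm long. Pull straight up: the detent yields at 8 to 18 N within 10 mm; clear after 28.
- plug_mid (a point): Middle of the plug, on its own z axis 8 mm above the plug's origin.
- drip_tray: Empty terracotta-coloured drip tray, 200 (x) x 150 (y) mm outside, 26 high, walls and floor 4 thick, loose on the table (350 g), left or right of the turntable's deck. Origin: centre of its underside. The plug may lie in it any way up.
- tensioner (a joint): Angle of the tensioner arm about its upright pivot, rad, growing clockwise from above. 0 = fully sprung out, 0.56 = pushed back to its stop. The ratchet clicks near 0.15 and 0.37; let go after a click, the arm springs back onto the pawl at about 0.18 or 0.39. Starts at 0 or 0.18.
- tensioner_arm: Flat steel bar 20 mm wide on the pivot, with a black idler roller (34 across, top 120 above the table) 72 mm out and the red tab at its end. Origin on the pivot axis, 86 mm above the table. At joint value q it points from the pivot at 222 deg minus q, counted from the turntable's +x towards +y. Its axes turn with it. Pushing at the tab takes some 6 N at 0 to 16 N at 0.56, 2 N more over a tooth.
- tab (a point): Top centre of the red tab, an upright plate at the arm's end: 36 mm along the arm, 6 thick, from 86 to 142 mm above the table, 116 mm from the pivot axis. Push its flat face on the side of the socket (the turntable's -y side), square to the arm; from 0 to the stop it travels about 65 mm, mainly to the turntable's +y.
- tensioner_pivot (a point): The arm's pivot on the deck, 86 above the table; does not move. Axes as potting_turntable.
- seedling_tray: Bystander. Black cell tray 195 x 135 x 45 with six lime-green cups of compost (85 high in all, short sprouts). Origin: centre of its underside. Must not be shifted. (sizes in mm)
- green_pot_1: Bystander. Lime-green round pot, 70 across, 75 high, standing near the edge of the turntable disc. Origin: centre of its underside. Must stay where it is. (sizes in mm)
- green_pot_2: Bystander. A second pot like green_pot_1, on the other side of the disc. (sizes in mm)
- purple_pot: Bystander. Purple round pot, 110 across, 100 high. Origin: centre of its underside. (sizes in mm)
- grey_pot: Bystander. Grey round pot, 130 across, 130 high, with a leafy plant (about 210 high in all). Origin: centre of its underside. (sizes in mm)
- belt_guard: Bystander. The guard taken off the drive: green sheet-metal cover 240 x 270 x 80, open below, standing on the table. Origin: centre of its underside. (sizes in mm)
- spray_bottle: Bystander. Spray bottle with a blue head, 76 across, 208 high. Origin: centre of its underside. (sizes in mm)
Things that resemble listed ones, but are neither listed nor needed, are in the scene too. Of the things that look like the drip_tray, the larger one is meant. Several things have the shape of the service_plug; the one meant has the colours described above.

How it is judged:
On the way, in this order (a step that is already met when the one before it is completed fails the run):
1. the service plug is pulled clear of its socket (z of service_plug in the frame of socket_mouth above 0.03 m), for 0.1 s.
2. the plug is lowered into the drip tray in the fingers, not dropped (x of plug_mid in the frame of drip_tray between -0.092 and 0.092 m and y of plug_mid in the frame of drip_tray between -0.067 and 0.067 m and z of plug_mid in the frame of drip_tray below 0.065 m and contact force between the fingers and service_plug above 0.5 N), for 0.05 s.
3. the plug lies in the drip tray, let go (x of plug_mid in the frame of drip_tray between -0.092 and 0.092 m and y of plug_mid in the frame of drip_tray between -0.067 and 0.067 m and z of plug_mid in the frame of drip_tray below 0.045 m and contact force between the fingers and service_plug below 0.1 N and linear speed of service_plug below 0.03 m/s), for 0.2 s.
4. the tensioner arm is pushed back past its last click and held by the fingers (value of joint tensioner above 0.49 rad and contact force between the fingers and tensioner_arm above 4 N), for 0.3 s.
At the end, for the whole second after the job is handed in: Fingers press on the tensioner arm with over 4 N and keep it still above 0.49 rad (stop 0.56; the ratchet alone holds only 0.39) through the last second; the service plug lies at rest in the drip tray, its middle inside the rim and under 45 mm above the tray's underside, untouched by the fingers (all of step 3 and all of step 4 and velocity of joint tensioner between -0.05 and 0.05 rad/s); the arm keeps its last pose, push and grip.
It fails at once if the arm is pushed past its last click before the plug has left its socket (value of joint tensioner above 0.38 rad and z of service_plug in the frame of socket_mouth between -0.01 and 0.02 m and horizontal distance between service_plug and socket_mouth below 0.01 m).
It fails at once if a pot on the turntable is shifted by more than 30 mm or tipped (distance of any of green_pot_1, green_pot_2 from where it was at the start of the episode above 0.03 m or angle between any of green_pot_1, green_pot_2's own z axis and vertical above 0.3 rad).
It fails at once if the seedling tray is shifted by more than 30 mm or tipped (distance of seedling_tray from where it was at the start of the episode above 0.03 m or angle between seedling_tray's own z axis and vertical above 0.3 rad).
It fails at once if another thing on the table is shifted by more than 30 mm or tipped (distance of any of purple_pot, grey_pot, belt_guard, spray_bottle from where it was at the start of the episode above 0.03 m or angle between any of purple_pot, grey_pot, belt_guard, spray_bottle's own z axis and vertical above 0.3 rad).
It also fails if it takes over 54 s, if anything falls off the work surface, if the arm or the gripper's body presses on something with over 40 N, if the wrist force passes 120 N, or if a joint passes its speed limit or range.

## Working session

There is one attempt and no reset: what is moved stays moved. The work goes in short steps, Python scripts to look and compute and a tool call to move; the robot and the scene stay as the last step left them, time stands still between calls to the robot, and variables do not carry over. Pictures are saved under pics/ and viewed, at most 10 in all, crops included, and the job is handed in when it is done.

Besides the shell and the picture viewer there is one more tool, called after ">>>" as a command line: name --argument value ..., lists and objects as JSON in quotes. play_rows: Moves the arm, as the interface text tells. Its arguments: {"type":"object","properties":{"motion":{"type":"array","items":{"type":"number"}},"force":{"type":"number"}},"required":["motion"]}

```bash
mkdir -p pics
cat > h.py <<'E'
import numpy as np, cv2
from rig import get_state, vision, workorder
def grab(n):
    d=vision.get_image(n); return d
def ray(d,u,v):
    K,R,t=[np.array(d[k],float) for k in("intrinsics","R","t")]
    return -R.T@t, R.T@np.linalg.inv(K)@np.array([u,v,1.])
def onz(d,u,v,z):
    c,r=ray(d,u,v); return c+r*(z-c[2])/r[2]
def proj(d,X):
    p=np.array(d["intrinsics"])@(np.array(d["R"])@np.array(X)+np.array(d["t"])); return p[:2]/p[2]
E
python3 - <<'E'
from h import *
import pickle
D={n:grab(n) for n in("top","side","wrist")}
pickle.dump(D,open("d0.pkl","wb"))
for n in D:cv2.imwrite(f"pics/{n}0.png",D[n]["color"]); print(n,-np.array(D[n]["R"]).T@np.array(D[n]["t"]))
s=get_state();print(s)
E
```

```text
top [0.21991331 0.01354647 1.88118316]
side [ 0.20846294 -0.87587598  0.82490984]
wrist [0.27120178 0.4831937  0.37435088]
{'clock': 0.15, 'q': array([ 1.46961631e+00,  2.55587969e-01,  1.07338315e-01, -3.21144677e-04,
       -1.42391664e+00, -2.84599312e-01]), 'joint_velocities': array([-0.00122052, -0.00135736,  0.00303369,  0.00111384,  0.00018345,
       -0.00200058]), 'effort': array([-4.67328209e-04, -3.86939335e+01,  2.38081276e+01,  5.36648110e+00,
       -4.50879641e-03,  1.86963170e-06]), 'tcp_pos': array([0.20681444, 0.50935538, 0.30323516]), 'tool_rot': array([ 9.81449628e-01, -1.91718890e-01, -9.54281443e-05,  6.96651389e-04]), 'force': array([ 0.27602572, -0.25997252,  0.87949232]), 'moment': array([-0.02446633, -0.02632554, -0.02643234]), 'grip_force': 0.0, 'finger_gap': 1.000788182621319}
```

View pics/top0.png

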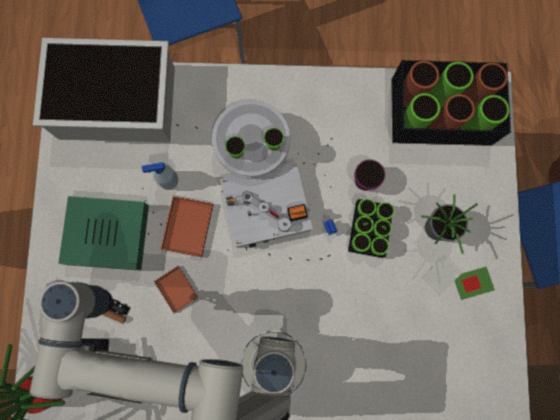

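View pics/side0.png

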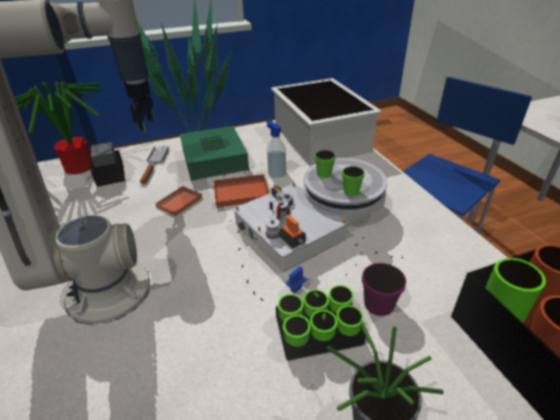

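The top view shows the turntable deck around (265,208) and the disc at (252,138). An orange plug sits on the deck at (298,212). The things that could be taken for it are a blue plug at (330,227) and something brown-orange at (232,200). There are terracotta trays at (187,226), the larger one, and at (176,289), the smaller one. I'll check the choice in a close crop.

Run:
```python
from h import *
import pickle
D=pickle.load(open("d0.pkl","rb"))
a=cv2.resize(D["top"]["color"][160:260,210:345],None,fx=5.9,fy=5.9,interpolation=cv2.INTER_CUBIC)
cv2.imwrite("pics/c0.png",a[:590])
d=D["top"];im=d["color"];hsv=cv2.cvtColor(im,cv2.COLOR_BGR2HSV)
def blobs(m,mn=8):
    n,l,st,c=cv2.connectedComponentsWithStats(m.astype(np.uint8))
    for i in range(1,n):
        if st[i,4]>=mn:
            r=cv2.minAreaRect(np.argwhere(l==i)[:,::-1].astype(np.float32)); print(st[i],c[i],r)
H,S,V=[hsv[...,i].astype(int) for i in range(3)]
sub=np.zeros(H.shape,bool);sub[150:320,150:345]=1
print("red/orange");blobs(sub&((H<18)|(H>172))&(S>130)&(V>90))
print("disc px", onz(d,252,138,.12), "plug", onz(d,298,212,.14),"tray",onz(d,187.5,226,.02))
```

```text
red/orange
[ 162  198   50   58 2031] [187.66371246 226.55637617] ((187.11175537109375, 226.24705505371094), (39.58980941772461, 54.015689849853516), 12.52880859375)
[289 205  17  14 170] [296.97647059 211.53529412] ((296.9117736816406, 211.6470947265625), (10.914102554321289, 15.522278785705566), 75.96376037597656)
[270 210   8   7  14] [273.5 213. ] ((273.4999694824219, 212.99998474121094), (9.15255355834961, 1.1094002723693848), 33.690067291259766)
[158 268  37  44 914] [176.21772429 289.60393873] ((176.2382354736328, 289.80291748046875), (34.89690399169922, 27.76413345336914), 57.528804779052734)
disc px [0.7838259  0.09392868 0.12      ] plug [ 0.51840089 -0.07284953  0.14      ] tray [0.47691461 0.32211005 0.02      ]
```

View pics/c0.png

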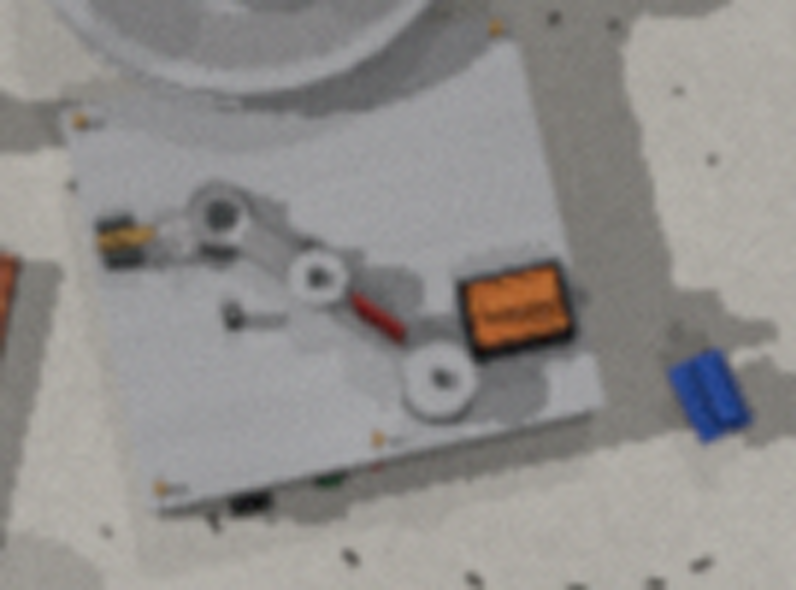

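The crop confirms it. The orange plug is in the black socket at crop (518,308), which is top (297.8,212.2). The pulley is at (284.6,224), the roller at (263.9,207), the pivot at (247.3,196.4) and the red tab at (274,213). The brass thing is the pawl. Next I'll fit the turntable pose and plan.

Run:
```python
from h import *
import pickle
from scipy.spatial.transform import Rotation as Ro
D=pickle.load(open("d0.pkl","rb"));d=D["top"]
c=lambda x,y:(210+x/5.9-.4,160+y/5.9-.4)
L=[((440,378),(-.078,-.045),.12),((220,215),(.05,.06),.10),((518,308),(-.045,-.1),.125),
((65,110),(.14,.14),.07),((515,40),(.14,-.14),.07),((600,405),(-.11,-.14),.07),((160,510),(-.11,.14),.07)]
P=np.array([onz(d,*c(*a),z)[:2] for a,_,z in L]);M=np.array([m for _,m,_ in L])
A=M-M.mean(0);B=P-P.mean(0)
th=np.arctan2((A[:,0]*B[:,1]-A[:,1]*B[:,0]).sum(),(A*B).sum())
R=np.array([[np.cos(th),-np.sin(th)],[np.sin(th),np.cos(th)]]);o=P.mean(0)-R@M.mean(0)
print("yaw",np.degrees(th),"o",o,"res mm",1000*(M@R.T+o-P))
W=lambda x,y:R@[x,y]+o
print("plug",W(-.045,-.1),"pivot",W(.05,.06),"disc",W(.25,0),np.cos)
r=onz(d,*c(318,277),.12)[:2]-W(.05,.06)
tb=onz(d,*c(380,317),.142)[:2]-W(.05,.06)
for v in(r,tb): print("arm ang",np.degrees(np.arctan2(v[1],v[0])-th)%360,np.linalg.norm(v))
for q in(0,.18,.5,.56):
    a=np.radians(222)-q+th;print(q,"tab",W(.05,.06)+.116*np.array([np.cos(a),np.sin(a)]))
print("tray",onz(d,187.1,226.2,.02))
# side check of the plug
s=D["side"];print("side proj plug",proj(s,[*W(-.045,-.1),.125]))
st=get_state();print("tool R",np.round(Ro.from_quat(st["tool_rot"]).as_matrix(),3))
```

```text
yaw 13.595131541959274 o [0.54172042 0.03442032] res mm [[-3.26599244 -0.83346719]
 [-1.32166273 -1.53832248]
 [-0.12001155 -1.85921807]
 [-1.40790905 -0.75614302]
 [13.01044418  0.68949129]
 [-5.4896475  -3.03211454]
 [-1.40522092  7.32977402]]
plug [ 0.52148723 -0.07335546] pivot [0.5762159  0.10449215] disc [0.78471567 0.0931852 ] <ufunc 'cos'>
arm ang 223.08810249636875 0.06976739619909526
arm ang 222.14396779602842 0.11527807429659283
0 tab [0.5106716  0.00878456]
0.18 tab [0.49459606 0.02206521]
0.5 tab [0.4728107  0.05192445]
0.56 tab [0.4698446  0.05821963]
tray [0.47614416 0.32352159 0.02      ]
side proj plug [290.33421927 225.05238986]
tool R [[ 0.926 -0.376 -0.   ]
 [-0.376 -0.926 -0.001]
 [ 0.     0.001 -1.   ]]
```

The arm is at q≈0 and the turntable yaw is about 13.6°. The plug is at (0.521,-0.073) and the tray at (0.476,0.324). I'll move above the plug now.

>>> play_rows --motion '[0.06, 0.0255, 0.0211, 0, 0, 0, 0, 0.06, 0.0255, 0.0211, 0, 0, 0, 0, 0.06, 0.0255, 0.0211, 0, 0, 0, 0, 0.06, 0.0255, 0.0211, 0, 0, 0, 0, 0.06, 0.0255, 0.0211, 0, 0, 0, 0, 0.06, 0.0255, 0.0211, 0, 0, 0, 0, 0.06, 0.0255, 0.0211, 0, 0, 0, 0, 0.06, 0.0255, 0.0211, 0, 0, 0, 0, 0.06, 0.0255, 0.0211, 0, 0, 0, 0, 0.06, 0.0255, 0.0211, 0, 0, 0, 0]' --force 40

```text
clock: 0.98
tcp_pos: [0.364, 0.2165, 0.3038]
tool_rot: [0.981, -0.192, -0.0, -0.0]
force: [0.7, 0.4, -0.3]
finger_gap: 0.702
grip_force: 0.0
```

>>> play_rows --motion '[0.06, 0.0255, 0.0211, 0, 0, 0, 0, 0.06, 0.0255, 0.0211, 0, 0, 0, 0, 0.06, 0.0255, 0.0211, 0, 0, 0, 0, 0.06, 0.0255, 0.0211, 0, 0, 0, 0, 0.06, 0.0255, 0.0211, 0, 0, 0, 0, 0.06, 0.0255, 0.0211, 0, 0, 0, 0, 0.06, 0.0255, 0.0211, 0, 0, 0, 0, 0.06, 0.0255, 0.0211, 0, 0, 0, 0, 0.06, 0.0255, 0.0211, 0, 0, 0, 0, 0.06, 0.0255, 0.0211, 0, 0, 0, 0]'

```text
clock: 1.82
tcp_pos: [0.521, -0.075, 0.3036]
tool_rot: [0.981, -0.192, -0.0, -0.0]
force: [0.2, 1.3, 0.3]
finger_gap: 0.704
grip_force: 0.0
```

>>> play_rows --motion '[0.06, 0, 0, 0, 0, 0, 6.8, 0.06, 0, 0, 0, 0, 0, 6.8, 0.06, 0, 0, 0, 0, 0, 6.8, 0.06, 0, 0, 0, 0, 0, 6.8, 0.06, 0, 0, 0, 0, 0, 6.8, 0.06, 0, 0, 0, 0, 0, 6.8, 0.06, 0, 0, 0, 0, 0, 6.8, 0.06, 0, 0, 0, 0, 0, 6.7, 0.06, 0, 0, 0, 0, 0, 0, 0.06, 0, 0, 0, 0, 0, 0]'

```text
clock: 2.65
tcp_pos: [0.5206, -0.0733, 0.3036]
tool_rot: [0.787, -0.617, -0.0, 0.0]
force: [0.5, 0.4, -0.9]
finger_gap: 0.703
grip_force: 0.0
```

Run:
```python
from h import *
import pickle
from scipy.spatial.transform import Rotation as Ro
d=grab("wrist");pickle.dump(d,open("d1.pkl","wb"));cv2.imwrite("pics/w1.png",d["color"])
s=get_state();print(s["clock"],s["q"],s["tcp_pos"],s["force"],s["finger_gap"]);print(np.round(Ro.from_quat(s["tool_rot"]).as_matrix(),3))
hsv=cv2.cvtColor(d["color"],cv2.COLOR_BGR2HSV)
m=cv2.inRange(hsv,(3,130,90),(20,255,255))
for c in cv2.findContours(m,0,2)[0]:
    if cv2.contourArea(c)>200: print(cv2.contourArea(c),cv2.minAreaRect(c))
```

```text
2.7 [ 1.58196212e-01  2.07145081e-01  4.53726956e-02 -1.08053884e-04
 -1.40938870e+00  8.28829739e-02] [ 0.52059292 -0.07327131  0.30369613] [-0.51668363  0.72695574  0.14023689] 0.7041249853658819
[[ 0.239 -0.971 -0.   ]
 [-0.971 -0.239  0.   ]
 [-0.     0.    -1.   ]]
3227.0 ((269.5, 209.5), (77.0, 47.0), 90.0)
```

View pics/w1.png

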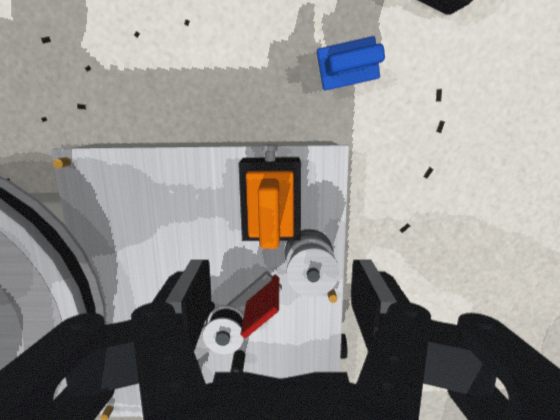

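The wrist view shows the orange plug square to the image: flange at x 246–294, y 171–238, and grip plate top from (268,182) to (270,248). The red tab is at (262,305) and the roller at (223,335).

Run:
```python
from h import *
import pickle
d=pickle.load(open("d1.pkl","rb"))
tcp=np.array([.5206,-.0733]);Rt=np.array([[.239,-.971],[-.971,-.239]])
def sh(n,u,v,z):
    p=onz(d,u,v,z)[:2];print(n,p,"tool xy",Rt.T@(p-tcp))
for n,u,v,z in[("fl tl",246,171,.11),("fl tr",294,171,.11),("fl bl",247,238,.11),("fl br",295,238,.11),
 ("gr tl",261,182,.146),("gr tr",279,182,.146),("gr bl",260,248,.146),("gr br",280,248,.146),("pulley",313,275,.12),("tabtop a",248,333,.142),("tabtop b",279,277,.142),("roller",222,338,.12)]: sh(n,u,v,z)
```

```text
fl tl [ 0.55186664 -0.09184329] tool xy [ 0.02547826 -0.02592806]
fl tr [ 0.51684095 -0.10044242] tool xy [0.02545688 0.01013707]
fl bl [ 0.53971338 -0.03976122] tool xy [-0.02799806 -0.02657486]
fl br [ 0.50277143 -0.04882055] tool xy [-0.02803058  0.01146095]
gr tl [ 0.53882527 -0.09371736] tool xy [ 0.02418109 -0.01281698]
gr tr [ 0.52737833 -0.09652719] tool xy [ 0.02417362 -0.00103046]
gr bl [ 0.52912436 -0.04843445] tool xy [-0.02210712 -0.01422002]
gr br [ 0.51571454 -0.05172237] tool xy [-0.0221195  -0.00041328]
pulley [ 0.48262319 -0.02572044] tool xy [-0.05527621  0.02550396]
tabtop a [0.52242695 0.02235654] tool xy [-0.09244586 -0.02463588]
tabtop b [ 0.51070884 -0.02828885] tool xy [-0.04606981 -0.00115334]
roller [0.54094301 0.04755002] tool xy [-0.11248339 -0.04863621]
```

The plug is 7.5 mm off along tool -y. I'll correct that, descend, grip, then pull straight up.

>>> play_rows --motion '[0.06, 0, -0.0075, 0, 0, 0, 0, 0.06, 0, 0, 0.025, 0, 0, 0, 0.06, 0, 0, 0.025, 0, 0, 0, 0.06, 0, 0, 0.025, 0, 0, 0, 0.06, 0, 0, 0.025, 0, 0, 0, 0.06, 0, 0, 0.0155, 0, 0, 0, 0.06, 0, 0, 0, 0, 0, 0, 0.06, 0, 0, 0, 0, 0, 0]'

```text
clock: 3.37
tcp_pos: [0.5282, -0.0716, 0.1881]
tool_rot: [0.786, -0.618, -0.0, 0.001]
force: [0.2, 0.5, 1.2]
finger_gap: 0.703
grip_force: 0.0
```

>>> play_rows --motion '[0, 0, 0, 0, 0, 0, 0, 0, 0, 0, 0, 0, 0, 0, 0, 0, 0, 0, 0, 0, 0, 0, 0, 0, 0, 0, 0, 0, 0, 0, 0, 0, 0, 0, 0, 0, 0, 0, 0, 0, 0, 0, 0, 0, 0, 0, 0, 0, 0, 0, 0, 0, 0, 0, 0, 0]' --force 60

```text
clock: 4.03
tcp_pos: [0.5286, -0.0715, 0.1896]
tool_rot: [0.786, -0.618, 0.001, -0.001]
force: [-0.8, 1.1, 5.9]
finger_gap: 0.152
grip_force: 60.2
```

>>> play_rows --motion '[0, 0, 0, -0.005, 0, 0, 0, 0, 0, 0, -0.005, 0, 0, 0, 0, 0, 0, -0.005, 0, 0, 0, 0, 0, 0, -0.01, 0, 0, 0, 0, 0, 0, -0.01, 0, 0, 0, 0, 0, 0, -0.015, 0, 0, 0, 0, 0, 0, -0.02, 0, 0, 0, 0, 0, 0, -0.02, 0, 0, 0, 0, 0, 0, -0.02, 0, 0, 0, 0, 0, 0, -0.01, 0, 0, 0, 0, 0, 0, 0, 0, 0, 0]'

```text
clock: 4.95
tcp_pos: [0.5286, -0.0717, 0.3114]
tool_rot: [0.786, -0.618, 0.002, -0.002]
force: [-0.4, -0.8, -1.5]
finger_gap: 0.151
grip_force: 63.3
```

Run:
```python
from h import *
d=grab("wrist");cv2.imwrite("pics/w2.png",d["color"])
s=get_state();print(s["tcp_pos"],s["force"],s["finger_gap"])
```

```text
[ 0.52807069 -0.07149248  0.30932797] [ 0.15774932  0.85012113 -1.04014011] 0.1527925008528974
```

View pics/w2.png

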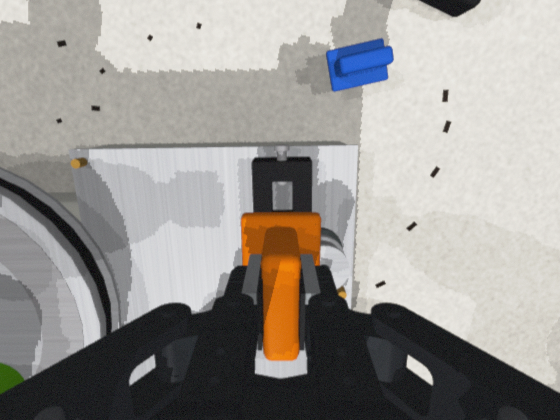

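The picture shows the plug in the fingers at (281,270) and the socket empty at (283,195). I'll carry it to the tray.

>>> play_rows --motion '[0, -0.033, -0.0037, 0, 0, 0, 0, 0, -0.033, -0.0037, 0, 0, 0, 0, 0, -0.033, -0.0037, 0, 0, 0, 0, 0, -0.033, -0.0037, 0, 0, 0, 0, 0, -0.033, -0.0037, 0, 0, 0, 0, 0, -0.033, -0.0037, 0, 0, 0, 0, 0, -0.033, -0.0037, 0, 0, 0, 0, 0, -0.033, -0.0037, 0, 0, 0, 0, 0, -0.033, -0.0037, 0, 0, 0, 0, 0, -0.033, -0.0037, 0, 0, 0, 0, 0, -0.033, -0.0037, 0, 0, 0, 0, 0, -0.033, -0.0037, 0, 0, 0, 0]'

```text
clock: 6.0
tcp_pos: [0.4769, 0.3251, 0.3066]
tool_rot: [0.786, -0.618, -0.0, 0.002]
force: [1.5, 0.6, -0.9]
finger_gap: 0.152
grip_force: 63.3
```

>>> play_rows --motion '[0, 0, 0, 0.03, 0, 0, 0, 0, 0, 0, 0.03, 0, 0, 0, 0, 0, 0, 0.03, 0, 0, 0, 0, 0, 0, 0.03, 0, 0, 0, 0, 0, 0, 0.03, 0, 0, 0, 0, 0, 0, 0.02, 0, 0, 0, 0, 0, 0, 0, 0, 0, 0]'

```text
clock: 6.58
tcp_pos: [0.4749, 0.3211, 0.1318]
tool_rot: [0.785, -0.619, -0.001, 0.006]
force: [-1.2, 0.4, -1.5]
finger_gap: 0.153
grip_force: 63.4
```

Run:
```python
from h import *
d=grab("wrist");cv2.imwrite("pics/w3.png",d["color"])
s=get_state();print(s["tcp_pos"],s["force"],s["finger_gap"])
```

```text
[0.47637613 0.32214721 0.13506963] [-0.36556897 -0.03078441  0.42776576] 0.15520155576099895
```

View pics/w3.png

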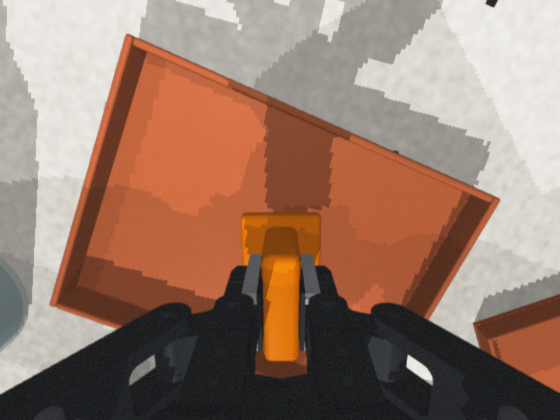

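The plug hangs over the middle of the larger tray, whose corners are at (130,40), (497,200) and (55,303). I'll lower it the rest of the way and let go.

>>> play_rows --motion '[0, 0, 0, 0.006, 0, 0, 0, 0, 0, 0, 0.005, 0, 0, 0, 0, 0, 0, 0.003, 0, 0, 0, 0, 0, 0, 0, 0, 0, 0, 0, 0, 0, 0, 0, 0, 0]'

```text
clock: 7.05
tcp_pos: [0.4782, 0.3239, 0.1249]
tool_rot: [0.786, -0.618, 0.0, -0.0]
force: [0.6, 0.6, -1.2]
finger_gap: 0.154
grip_force: 63.4
```

>>> play_rows --motion '[0, 0, 0, 0.002, 0, 0, 0, 0, 0, 0, 0.0015, 0, 0, 0, 0, 0, 0, 0, 0, 0, 0]'

```text
clock: 7.3
tcp_pos: [0.4779, 0.3237, 0.1207]
tool_rot: [0.786, -0.618, -0.0, 0.0]
force: [0.0, 0.2, -1.1]
finger_gap: 0.149
grip_force: 63.4
```

>>> play_rows --motion '[0.03, 0, 0, 0, 0, 0, 0, 0.03, 0, 0, 0, 0, 0, 0, 0.05, 0, 0, 0, 0, 0, 0, 0.05, 0, 0, 0, 0, 0, 0, 0.05, 0, 0, 0, 0, 0, 0, 0.05, 0, 0, -0.01, 0, 0, 0, 0.05, 0, 0, -0.03, 0, 0, 0, 0.05, 0, 0, -0.04, 0, 0, 0, 0.05, 0, 0, -0.04, 0, 0, 0, 0.05, 0, 0, -0.04, 0, 0, 0, 0.05, 0, 0, -0.02, 0, 0, 0]'

```text
clock: 8.22
tcp_pos: [0.479, 0.324, 0.3079]
tool_rot: [0.786, -0.618, 0.001, -0.004]
force: [0.6, 0.7, 0.6]
finger_gap: 0.583
grip_force: 0.0
```

Run:
```python
from h import *
import pickle
from scipy.spatial.transform import Rotation as Ro
d=grab("wrist");t=grab("side");pickle.dump((d,t),open("d4.pkl","wb"))
cv2.imwrite("pics/w4.png",np.hstack([cv2.resize(d["color"],(400,300)),cv2.resize(t["color"][110:260,150:350],(400,300))]))
s=get_state();print(s["tcp_pos"],s["force"],s["finger_gap"],s["q"],np.round(Ro.from_quat(s["tool_rot"]).as_matrix(),3))
```

```text
[0.47931036 0.32446056 0.30725592] [-0.16520222 -0.13459863 -0.20659998] 0.5883233523833781 [ 0.86605702  0.30574353  0.18494948  0.0018555  -1.43951537 -0.62879004] [[ 0.235 -0.972  0.008]
 [-0.972 -0.235  0.007]
 [-0.005 -0.01  -1.   ]]
```

View pics/w4.png

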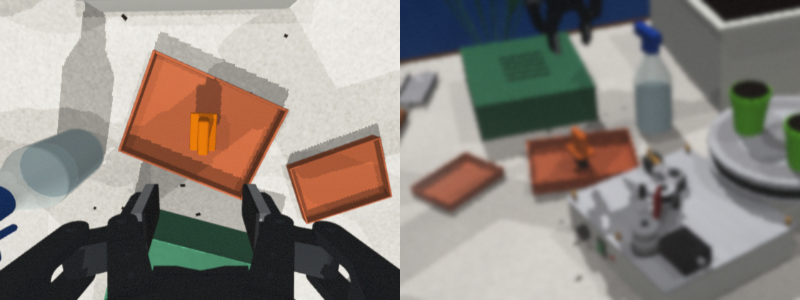

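The plug stands in the middle of the large tray at (203,132) in the left half, let go. Now I'll close the fingers, go behind the red tab and turn the tool so its -x points along the push.

>>> play_rows --motion '[0.05, 0.0304, 0.0018, 0, 0, 0, 0, 0, 0.0304, 0.0018, 0, 0, 0, 0, 0, 0.0304, 0.0018, 0, 0, 0, 0, 0, 0.0304, 0.0018, 0, 0, 0, 0, 0, 0.0304, 0.0018, 0, 0, 0, 0, 0, 0.0304, 0.0018, 0, 0, 0, 0, 0, 0.0304, 0.0018, 0, 0, 0, 0, 0, 0.0304, 0.0018, 0, 0, 0, 0, 0, 0.0304, 0.0018, 0, 0, 0, 0, 0, 0.0304, 0.0018, 0, 0, 0, 0, 0, 0.0304, 0.0018, 0, 0, 0, 0]'

```text
clock: 9.23
tcp_pos: [0.5371, -0.0075, 0.301]
tool_rot: [0.786, -0.618, -0.0, 0.0]
force: [0.9, 1.0, -0.9]
finger_gap: 0.002
grip_force: 0.0
```

>>> play_rows --motion '[0, 0, 0, 0, 0, 0, -7, 0, 0, 0, 0, 0, 0, -7, 0, 0, 0, 0, 0, 0, -7, 0, 0, 0, 0, 0, 0, -7, 0, 0, 0, 0, 0, 0, -7, 0, 0, 0, 0, 0, 0, -7, 0, 0, 0, 0, 0, 0, 0, 0, 0, 0, 0, 0, 0, 0]'

```text
clock: 9.9
tcp_pos: [0.5372, -0.0059, 0.3009]
tool_rot: [0.955, -0.297, -0.0, 0.0]
force: [0.7, -0.4, 0.3]
finger_gap: 0.001
grip_force: 0.0
```

Run:
```python
from h import *
from scipy.spatial.transform import Rotation as Ro
d=grab("wrist");s=get_state();Rm=Ro.from_quat(s["tool_rot"]).as_matrix()
im=d["color"].copy()
for X in([.5170,.0106,.142],[.5419,.047,.12],s["tcp_pos"]+Rm[:,2]*.073):
    p=proj(d,X).astype(int);cv2.drawMarker(im,tuple(map(int,p)),(255,0,255),0,16,2)
cv2.imwrite("pics/w5.png",im)
print(s["clock"],s["tcp_pos"],s["q"],s["finger_gap"],np.round(Rm,3))
```

```text
9.95 [ 0.53720847 -0.00591021  0.30089689] [ 2.80466709e-01  2.30784572e-01  6.86790973e-02 -6.71438638e-05
 -1.40892409e+00  6.86026826e-01] 0.0026716650155022897 [[ 0.823 -0.568 -0.   ]
 [-0.568 -0.823 -0.   ]
 [-0.     0.    -1.   ]]
```

View pics/w5.png

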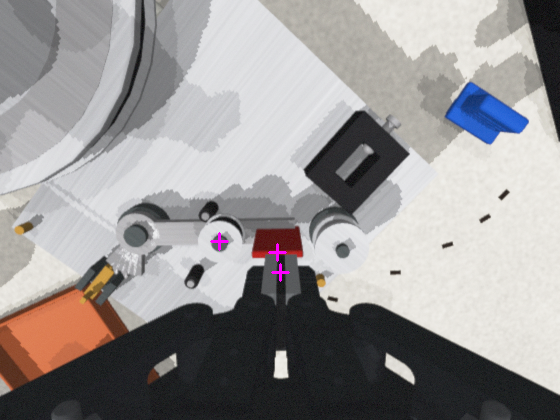

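The markers fall on the tab (277,253) and the roller (220,242), and the closed fingers are 26 mm behind the tab face. I'll descend next, then approach gently.

>>> play_rows --motion '[0, 0, 0, 0.025, 0, 0, 0, 0, 0, 0, 0.025, 0, 0, 0, 0, 0, 0, 0.025, 0, 0, 0, 0, 0, 0, 0.025, 0, 0, 0, 0, 0, 0, 0.018, 0, 0, 0, 0, 0, 0, 0.01, 0, 0, 0, 0, 0, 0, 0, 0, 0, 0, 0, 0, 0, 0, 0, 0, 0]'

```text
clock: 10.62
tcp_pos: [0.5377, -0.0059, 0.1734]
tool_rot: [0.955, -0.296, 0.0, 0.0]
force: [-0.1, 0.5, 1.3]
finger_gap: 0.003
grip_force: 0.0
```

>>> play_rows --motion '[0, -0.004, 0, 0, 0, 0, 0, 0, -0.004, 0, 0, 0, 0, 0, 0, -0.003, 0, 0, 0, 0, 0, 0, -0.003, 0, 0, 0, 0, 0, 0, 0, 0, 0, 0, 0, 0]'

```text
clock: 11.03
tcp_pos: [0.5266, 0.0019, 0.174]
tool_rot: [0.955, -0.295, 0.002, -0.0]
force: [4.8, -3.6, -1.7]
finger_gap: -0.001
grip_force: 0.0
```

In contact at 6 N. Following the arc now.

>>> play_rows --motion '[0, -0.0065, 0.0007, 0, 0, 0, 3.2, 0, -0.0065, 0.0007, 0, 0, 0, 3.2, 0, -0.0065, 0.0007, 0, 0, 0, 3.2, 0, -0.0065, 0.0007, 0, 0, 0, 3.2, 0, -0.0065, 0.0007, 0, 0, 0, 3.2, 0, -0.0065, 0.0007, 0, 0, 0, 3.2, 0, -0.0065, 0.0007, 0, 0, 0, 3.2, 0, -0.0065, 0.0007, 0, 0, 0, 3.2, 0, 0, 0, 0, 0, 0, 0]'

```text
clock: 11.78
tcp_pos: [0.491, 0.0287, 0.1759]
tool_rot: [0.866, -0.5, 0.009, 0.003]
force: [25.8, -36.2, -9.3]
finger_gap: -0.001
grip_force: 23.3
```

>>> play_rows --motion '[0, -0.005, 0.0005, 0, 0, 0, 2.5, 0, -0.004, 0.0004, 0, 0, 0, 2, 0, -0.003, 0, 0, 0, 0, 1, 0, 0, 0, 0, 0, 0, 0, 0, 0, 0, 0, 0, 0, 0]'

```text
clock: 12.2
tcp_pos: [0.4852, 0.0353, 0.1759]
tool_rot: [0.842, -0.54, 0.01, 0.006]
force: [30.5, -50.7, -10.6]
finger_gap: 0.001
grip_force: 30.8
```

```bash
cat > chk.py <<'E'
from h import *
from scipy.spatial.transform import Rotation as Ro
s=get_state();Rm=Ro.from_quat(s["tool_rot"]).as_matrix()
piv=np.array([.5825,.1064]);v=s["tcp_pos"][:2]-piv
print(s["clock"],s["tcp_pos"],"force tool",Rm.T@s["force"],"vel",np.abs(s["joint_velocities"]).max())
for h in(.012,.014): 
    print("q est",np.radians(235.65)-(np.arctan2(v[1],v[0])%(2*np.pi))-np.arctan2(h,np.sqrt(v@v-h*h))*-1*-1, "r",np.linalg.norm(v))
E
python3 chk.py
```

```text
12.2 [0.48521355 0.03532673 0.17592551] force tool [58.50278391 -6.52942415 12.00271085] vel 0.014492758660232556
q est 0.2405700486860247 r 0.12048262136770047
q est 0.2238724610743057 r 0.12048262136770047
```

The force is 58 N, more than expected. I'll look before pushing on.

Run:
```python
from h import *
d=grab("wrist");s=get_state();im=d["color"].copy()
piv=np.array([.5825,.1064])
for q,c in((.37,(255,0,255)),(.56,(0,255,255))):
    for r in(.072,.098,.134):
        a=np.radians(235.65)-q;z=.12 if r==.072 else .142
        p=proj(d,[*(piv+r*np.array([np.cos(a),np.sin(a)])),z]);cv2.circle(im,tuple(map(int,p)),4,c,1)
t=grab("top")["color"]
cv2.imwrite("pics/w6.png",im)
```

```text
(no output)
```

View pics/w6.png

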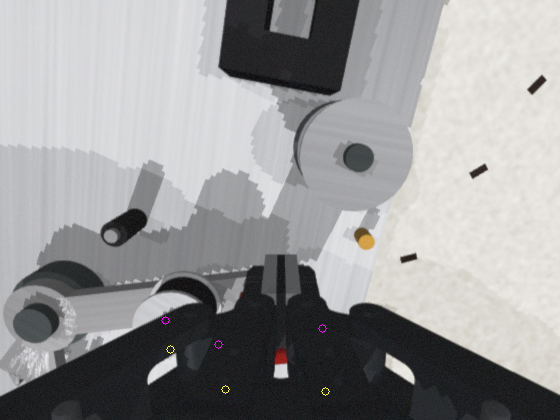

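Run:
```python
from h import *
from scipy.spatial.transform import Rotation as Ro
s=get_state();R=Ro.from_quat(s["tool_rot"]);Rm=R.as_matrix()
F=Rm.T@s["force"];M=Rm.T@s["moment"];print("F",F,"M tool",M,"raw M",s["moment"],s["grip_force"])
print("point on line (tool)",np.cross(F,M)/(F@F))
p=np.array([.5262,.0022,.1735]);o=Ro.from_quat([.955,-.297,0,0])
for n,dx,dy,a in((8,-.0065,.0007,3.2),(1,-.005,.0005,2.5),(1,-.004,.0004,2),(1,-.003,0,1)):
    for _ in range(n): p=p+o.apply([dx,dy,0]);o=o*Ro.from_rotvec([0,0,np.radians(a)])
e=s["tcp_pos"]-p;print("cmd",p,"err tool mm",1000*R.inv().apply(e),"rot err deg",np.degrees((o.inv()*R).as_rotvec()))
# pin positions from w5 not stored; roller from side view
t=vision.get_image("side");cv2.imwrite("pics/s7.png",cv2.resize(t["color"][160:260,225:325],(600,600),interpolation=cv2.INTER_CUBIC))
```

```text
F [55.78658659 -5.60077536 11.47923238] M tool [ 1.818454   18.83672313 -0.20466446] raw M [-16.36327758  -9.50630034   0.21024137] 29.32299463340314
point on line (tool) [-0.06566905  0.00985929  0.32394779]
cmd [0.47983365 0.04543643 0.1735    ] err tool mm [11.07779473 -0.65519596 -2.17028045] rot err deg [ 0.11050264  1.28621701 -0.30545099]
```

View pics/s7.png

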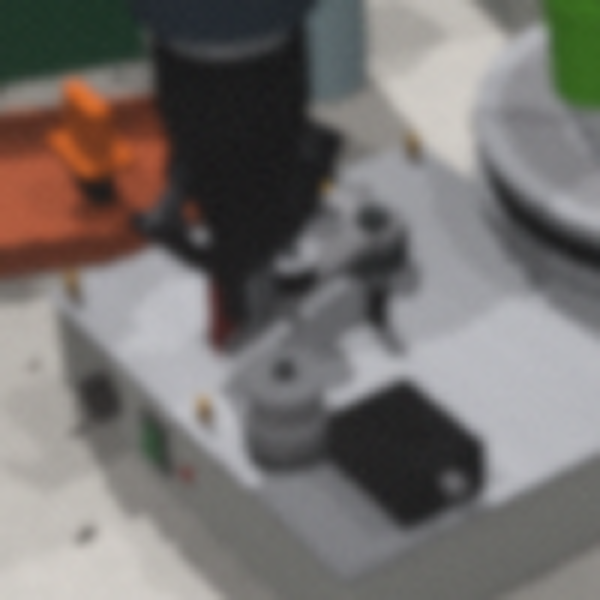

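The side view shows the red tab at crop (220,310), just ahead of the fingers. I'll ease off a few millimetres to see how the force changes, and locate the tab from this view.

>>> play_rows --motion '[0, 0.003, 0, 0, 0, 0, 0, 0, 0.003, 0, 0, 0, 0, 0, 0, 0, 0, 0, 0, 0, 0, 0, 0, 0, 0, 0, 0, 0, 0, 0, 0, 0, 0, 0, 0]'

```text
clock: 12.77
tcp_pos: [0.4865, 0.0333, 0.1758]
tool_rot: [0.842, -0.54, 0.008, 0.003]
force: [21.4, -34.2, -5.8]
finger_gap: -0.001
grip_force: 19.9
```

```bash
sed -i 's/\*-1\*-1/*-1/' chk.py; python3 chk.py
python3 - <<'E'
from h import *
t=grab("side");hsv=cv2.cvtColor(t["color"],cv2.COLOR_BGR2HSV)
m=(((hsv[...,0]<8)|(hsv[...,0]>170))&(hsv[...,1]>140)&(hsv[...,2]>50)).astype(np.uint8);m[:,:250]=0;m[:,275:]=0;m[:195]=0;m[230:]=0
pts=np.argwhere(m);print(pts.min(0),pts.max(0),len(pts))
for v in range(pts[:,0].min(),pts[:,0].max()+1): 
    r=pts[pts[:,0]==v,1]
    if len(r):print(v,r.min(),r.max(),end="; ")
piv=np.array([.5825,.1064])
for q in(.37,.45,.5,.56):
    a=np.radians(235.65)-q;u=np.array([np.cos(a),np.sin(a)]);n=np.array([-u[1],u[0]])
    print(q,[proj(t,[*(piv+.134*u+k*n),z]).round(1) for k in(-.003,.003) for z in(.142,.086)])
E
```

```text
12.7667 [0.48652323 0.03327528 0.17577956] force tool [39.87461363 -5.21419614  6.44238333] vel 0.001847102772195592
q est 0.41981979332718417 r 0.12065970511722085
q est 0.43649258642821426 r 0.12065970511722085Traceback (most recent call last):
  File "<stdin>", line 4, in <module>
    return umr_minimum(a, axis, None, out, keepdims, initial, where)
ValueError: zero-size array to reduction operation minimum which has no identity
```

Run:
```python
from h import *
t=grab("side");cv2.imwrite("pics/s8raw.png",t["color"])
c=t["color"].astype(int);sc=c[...,2]-np.maximum(c[...,1],c[...,0])
for v in range(204,222): print(v,sc[v,255:272])
piv=np.array([.5825,.1064])
for q in(.37,.45,.5,.56):
    a=np.radians(235.65)-q;u=np.array([np.cos(a),np.sin(a)]);n=np.array([-u[1],u[0]])
    print(q,[proj(t,[*(piv+.134*u+k*n),z]).round(1).tolist() for k in(-.003,.003) for z in(.142,.086)])
```

```text
204 [-5 -2 -2 -1 -1  0  1  0  1  1  0  0  0 -1 -1 -2 -2]
205 [-5 -6 -4 -4  1  1  2  1  0  0  1 -1 -1 -1 -1 -3 -2]
206 [-6 -6 -7 -3  1  6  7  2  1  1  0 -1 -2 -2 -2 -3  0]
207 [-6 -5 -5 -3  3 12 12  7  2  1 -1  1 -2 -2 -2 -2 -2]
208 [-7 -7 -4 -3  4 13 20 13  4  0  0 -2 -3 -3 -2 -4 -3]
209 [-5 -6 -6 -3  3 13 21 15  5  0 -1 -1 -3 -4 -3 -2 -2]
210 [-6 -5 -5 -4  1 11 21 16  7  2  0 -1 -3 -4 -3 -2 -2]
211 [-6 -5 -5 -5 -2  9 20 20  8  2  0 -1 -2 -4 -3 -3 -2]
212 [-6 -6 -6 -5 -2  8 21 23 12  4  0  0 -2 -3 -3 -3 -1]
213 [-6 -6 -6 -6 -3  7 23 27 19 11  2 -1 -4 -2 -3 -3 -2]
214 [-6 -6 -6 -5 -2 11 25 30 25 16  8  3 -2 -3 -3 -4 -3]
215 [-5 -6 -5 -5  0 10 27 31 25 14  7  2 -2 -2 -3 -4 -4]
216 [-5 -6 -5 -4  0 11 26 28 19  8  2  0 -2 -3 -4 -5 -4]
217 [-5 -5 -5 -4 -1 11 25 24 13  3 -1 -2 -2 -4 -4 -5 -4]
218 [-6 -5 -5 -5 -2  7 18 17  8  1 -1 -3 -4 -3 -5 -3 -4]
219 [-5 -6 -6 -5 -3  1  6  5  2 -1 -3 -4 -5 -5 -4 -5 -4]
220 [-6 -5 -5 -6 -5 -2 -2 -1 -2 -4 -3 -4 -4 -5 -4 -4 -4]
221 [-5 -6 -6 -6 -5 -6 -5 -4 -4 -4 -5 -4 -3 -5 -5 -3 -2]
0.37 [[261.1, 204.1], [262.2, 218.8], [262.7, 204.7], [263.7, 219.4]]
0.45 [[258.4, 202.8], [259.5, 217.5], [259.9, 203.5], [261.0, 218.2]]
0.5 [[256.8, 202.0], [258.0, 216.6], [258.3, 202.7], [259.4, 217.4]]
0.56 [[255.1, 200.9], [256.3, 215.6], [256.4, 201.7], [257.5, 216.4]]
```

Run:
```python
from h import *
import pickle
d0=pickle.load(open("d0.pkl","rb"))["top"];d1=pickle.load(open("d1.pkl","rb"))
piv=np.array([.5825,.1064])
def pol(n,p):
    v=p[:2]-piv;print(n,p.round(4),"r",np.linalg.norm(v).round(4),"q-equiv",np.radians(235.65)-np.arctan2(v[1],v[0])%(2*np.pi))
for z in(.07,.085,.1,.12): pol(f"pin top z{z}",onz(d0,210+232/5.9-.4,160+318/5.9-.4,z)+[.004,.002,0]); pol(" w1",onz(d1,239,355,z))
s=get_state();print(s["q"],s["moment"],s["force"])
cv2.imwrite("pics/w9.png",np.hstack([cv2.resize(d1["color"][300:420,170:330],(400,300),interpolation=cv2.INTER_CUBIC),cv2.resize(cv2.imread("pics/s8raw.png")[185:230,245:305],(400,300),interpolation=cv2.INTER_CUBIC)]))
```

```text
pin top z0.07 [0.5245 0.1002 0.07  ] r 0.0584 q-equiv 0.8654284416630498
 w1 [0.5211 0.0998 0.07  ] r 0.0617 q-equiv 0.8649203085146051
pin top z0.085 [0.522  0.0995 0.085 ] r 0.0609 q-equiv 0.8582966804445697
 w1 [0.5219 0.088  0.085 ] r 0.0633 q-equiv 0.6766581189036089
pin top z0.1 [0.5195 0.0988 0.1   ] r 0.0635 q-equiv 0.8517384379405364
 w1 [0.5227 0.0762 0.1   ] r 0.067 q-equiv 0.5032952045823906
pin top z0.12 [0.5162 0.0979 0.12  ] r 0.0669 q-equiv 0.843773601305839
 w1 [0.5238 0.0604 0.12  ] r 0.0746 q-equiv 0.30677828439975396
[ 0.40054808  0.20921174 -0.29833222  0.01853661 -1.05921976  0.02028282] [-11.54370877  -7.20342858   0.1306288 ] [ 21.06793766 -34.93317292  -6.20191777]
```

View pics/w9.png

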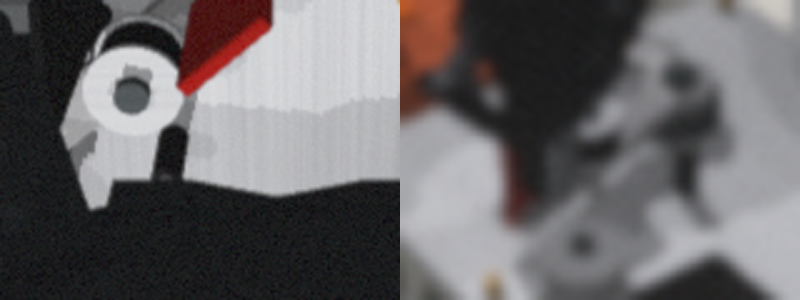

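The tab is at about q=0.41, short of the stop, but the force is still 40 N. I'll map force against position by backing off in steps.

>>> play_rows --motion '[0, 0.005, 0, 0, 0, 0, 0, 0, 0, 0, 0, 0, 0, 0, 0, 0, 0, 0, 0, 0, 0, 0, 0, 0, 0, 0, 0, 0]'

```text
clock: 13.2
tcp_pos: [0.4882, 0.0308, 0.1757]
tool_rot: [0.842, -0.54, 0.007, 0.001]
force: [17.4, -24.7, -3.7]
finger_gap: 0.002
grip_force: 15.7
```

>>> play_rows --motion '[0, 0.005, 0, 0, 0, 0, 0, 0, 0, 0, 0, 0, 0, 0, 0, 0, 0, 0, 0, 0, 0, 0, 0, 0, 0, 0, 0, 0]'

```text
clock: 13.53
tcp_pos: [0.4899, 0.0282, 0.1757]
tool_rot: [0.841, -0.54, 0.005, -0.001]
force: [12.4, -15.1, -0.5]
finger_gap: -0.004
grip_force: 9.5
```

>>> play_rows --motion '[0, 0.005, 0, 0, 0, 0, 0, 0, 0, 0, 0, 0, 0, 0, 0, 0, 0, 0, 0, 0, 0, 0, 0, 0, 0, 0, 0, 0]'

```text
clock: 13.87
tcp_pos: [0.491, 0.0253, 0.1756]
tool_rot: [0.841, -0.541, 0.004, -0.002]
force: [6.0, -6.9, 4.7]
finger_gap: -0.003
grip_force: 5.3
```

>>> play_rows --motion '[0, 0.008, 0, 0, 0, 0, 0, 0, 0, 0, 0, 0, 0, 0, 0, 0, 0, 0, 0, 0, 0, 0, 0, 0, 0, 0, 0, 0]'

```text
clock: 14.2
tcp_pos: [0.4946, 0.0178, 0.1755]
tool_rot: [0.841, -0.541, 0.004, -0.002]
force: [7.4, -6.7, 3.4]
finger_gap: -0.0
grip_force: 4.4
```

```bash
python3 chk.py
python3 - <<'E'
from h import *
d=grab("wrist");t=grab("side");cv2.imwrite("pics/w10.png",np.hstack([cv2.resize(d["color"],(400,300)),cv2.resize(t["color"][185:230,245:305],(400,300),interpolation=cv2.INTER_CUBIC)]))
E
```

```text
14.2 [0.49461996 0.01780543 0.17554565] force tool [ 9.18218476 -3.92334298 -3.2937182 ] vel 0.0050525293333610645
q est 0.2781410485958372 r 0.1247874142379436
q est 0.29425617140111104 r 0.1247874142379436
```

I've used up my picture views, so I'll work by numbers from here. First, where the tab is now in the side view.

```bash
cat > tab.py <<'E'
from h import *
t=grab("side");c=t["color"].astype(int);sc=c[...,2]-np.maximum(c[...,1],c[...,0])
hs=cv2.cvtColor(t["color"],cv2.COLOR_BGR2HSV)[...,0].astype(int);hs=np.where(hs>90,hs-180,hs)
b=(sc>12);b[:,:252]=0;b[:,290:]=0;b[:198]=0;b[226:]=0
for v in range(198,224):
    r=np.where(b[v])[0]
    if len(r):print(v,r.min(),r.max(),"hue",int(np.median(hs[v,r])),"sc",sc[v,r].max())
piv=np.array([.5825,.1064])
for q in(.18,.28,.34,.39,.45,.5,.56):
    a=np.radians(235.65)-q;u=np.array([np.cos(a),np.sin(a)]);n=np.array([-u[1],u[0]])
    print(q,[proj(t,[*(piv+.134*u+k*n),z]).round(1).tolist() for k in(-.003,.003) for z in(.142,.086)])
E
python3 tab.py
```

```text
198 252 252 hue 5 sc 23
210 265 266 hue -1 sc 16
211 265 266 hue 0 sc 22
212 265 266 hue 0 sc 23
213 265 266 hue -2 sc 20
214 265 266 hue -1 sc 20
215 265 267 hue 1 sc 24
216 265 267 hue -1 sc 26
217 265 267 hue 0 sc 28
218 265 266 hue -1 sc 21
219 265 266 hue -4 sc 15
0.18 [[268.3, 206.5], [269.2, 221.3], [270.2, 206.9], [271.0, 221.7]]
0.28 [[264.4, 205.3], [265.4, 220.1], [266.1, 205.8], [267.0, 220.6]]
0.34 [[262.2, 204.5], [263.2, 219.2], [263.8, 205.1], [264.8, 219.9]]
0.39 [[260.4, 203.8], [261.5, 218.5], [262.0, 204.4], [263.0, 219.1]]
0.45 [[258.4, 202.8], [259.5, 217.5], [259.9, 203.5], [261.0, 218.2]]
0.5 [[256.8, 202.0], [258.0, 216.6], [258.3, 202.7], [259.4, 217.4]]
0.56 [[255.1, 200.9], [256.3, 215.6], [256.4, 201.7], [257.5, 216.4]]
```

Run:
```python
from h import *
from scipy.spatial.transform import Rotation as Ro
import time
for i in range(6):
    s=get_state();Rm=Ro.from_quat(s["tool_rot"]).as_matrix()
    F=Rm.T@s["force"];M=Rm.T@s["moment"];print(s["clock"],F.round(2),M.round(3),"zlever",M[1]/F[0]); 
    if i<5: vision.get_image("wrist")
```

```text
14.35 [ 9.78 -4.34 -3.64] [ 1.415  3.014 -0.039] zlever 0.30808572519200045
14.4 [ 9.75 -4.28 -3.15] [ 1.434  3.006 -0.036] zlever 0.3084001616699079
14.45 [ 8.53 -4.09 -3.43] [ 1.422  2.983 -0.003] zlever 0.34983897568419664
14.5 [ 8.91 -4.54 -3.45] [1.435 3.029 0.03 ] zlever 0.33984401178007234
14.55 [ 9.34 -5.13 -3.83] [1.469 3.038 0.031] zlever 0.32515255297211776
14.6 [ 7.9  -4.36 -3.83] [ 1.407  3.029 -0.02 ] zlever 0.3834662616487053
```

The contact height is the same throughout, but z has crept up 2 mm, which suggests the closed (longer-reaching) fingertips are catching low down. I'll back off, raise the tool 16 mm, square it up and retry.

>>> play_rows --motion '[0, 0.008, 0, 0, 0, 0, 0, 0, 0.008, 0, 0, 0, 0, 0, 0, 0, 0, -0.008, 0, 0, 0, 0, 0, 0, -0.008, 0, 0, 0, 0, 0, 0, 0, 0, 0, -5, 0, 0, 0, 0, 0, 0, -5, 0, 0, 0, 0, 0, 0, -5, 0, 0, 0, 0, 0, 0, -5, 0, 0, 0, 0, 0, 0, 0, 0, 0, 0, 0, 0, 0, 0]'

```text
clock: 15.43
tcp_pos: [0.4984, 0.0045, 0.1899]
tool_rot: [0.922, -0.388, 0.001, -0.0]
force: [2.6, -0.5, 1.9]
finger_gap: -0.002
grip_force: 1.3
```

```bash
python3 chk.py; python3 tab.py
python3 - <<'E'
from h import *
from scipy.spatial.transform import Rotation as Ro
s=get_state();Rm=Ro.from_quat(s["tool_rot"]).as_matrix()
print(Rm.round(3));piv=np.array([.5825,.1064,0])
for q in(.18,.25):
    a=np.radians(235.65)-q;print(q,"tab in tool",Rm.T@(piv+.116*np.array([np.cos(a),np.sin(a),0])-s["tcp_pos"]),"tangent in tool",(Rm.T@[np.sin(a),-np.cos(a),0]).round(3))
E
```

```text
15.4333 [0.49838443 0.00446567 0.18991133] force tool [ 2.21525549 -1.4871731  -1.86098569] vel 0.010766888185960615
q est 0.18131953353115243 r 0.13215913699990964
q est 0.19652670488906862 r 0.13215913699990964
198 252 257 hue 6 sc 41
199 252 254 hue 5 sc 28
200 252 252 hue 4 sc 13
210 269 269 hue -5 sc 14
211 269 269 hue -7 sc 13
212 269 269 hue -2 sc 15
213 269 269 hue -2 sc 17
214 269 270 hue -2 sc 17
215 269 271 hue -2 sc 22
216 269 272 hue -1 sc 26
217 269 272 hue -2 sc 20
0.18 [[268.3, 206.5], [269.2, 221.3], [270.2, 206.9], [271.0, 221.7]]
0.28 [[264.4, 205.3], [265.4, 220.1], [266.1, 205.8], [267.0, 220.6]]
0.34 [[262.2, 204.5], [263.2, 219.2], [263.8, 205.1], [264.8, 219.9]]
0.39 [[260.4, 203.8], [261.5, 218.5], [262.0, 204.4], [263.0, 219.1]]
0.45 [[258.4, 202.8], [259.5, 217.5], [259.9, 203.5], [261.0, 218.2]]
0.5 [[256.8, 202.0], [258.0, 216.6], [258.3, 202.7], [259.4, 217.4]]
0.56 [[255.1, 200.9], [256.3, 215.6], [256.4, 201.7], [257.5, 216.4]]
[[ 0.699 -0.715  0.002]
 [-0.715 -0.699  0.   ]
 [ 0.001 -0.001 -1.   ]]
0.18 tab in tool [-0.01231488 -0.01527816  0.18978121] tangent in tool [-1.     0.017 -0.001]
0.25 tab in tool [-0.02043189 -0.01542467  0.18977281] tangent in tool [-0.999 -0.053 -0.001]
```

The tab is resting on the pawl at q≈0.18, and the tool sits 15 mm too far out radially. I'll recentre and push in stages, now 16 mm higher.

>>> play_rows --motion '[0, 0.006, 0, 0, 0, 0, 0, 0, 0, -0.008, 0, 0, 0, 0, 0, 0, -0.007, 0, 0, 0, 0, 0, -0.003, 0, 0, 0, 0, 0, 0, -0.003, 0, 0, 0, 0, 0, 0, 0, 0, 0, 0, 0, 0, 0, 0, 0, 0, 0, 0, 0]'

```text
clock: 16.07
tcp_pos: [0.5087, 0.0148, 0.1888]
tool_rot: [0.922, -0.387, 0.0, 0.0]
force: [2.1, -1.6, -1.9]
finger_gap: -0.004
grip_force: 1.3
```

>>> play_rows --motion '[0, -0.005, 0.0005, 0, 0, 0, 2.5, 0, -0.005, 0.0005, 0, 0, 0, 2.5, 0, 0, 0, 0, 0, 0, 0, 0, 0, 0, 0, 0, 0, 0]'

```text
clock: 16.4
tcp_pos: [0.5019, 0.0202, 0.189]
tool_rot: [0.904, -0.427, 0.001, 0.001]
force: [7.8, -6.7, -6.8]
finger_gap: 0.001
grip_force: 4.7
```

>>> play_rows --motion '[0, -0.005, 0.0005, 0, 0, 0, 2.5, 0, -0.005, 0.0005, 0, 0, 0, 2.5, 0, 0, 0, 0, 0, 0, 0, 0, 0, 0, 0, 0, 0, 0]'

```text
clock: 16.73
tcp_pos: [0.4958, 0.0258, 0.1891]
tool_rot: [0.885, -0.465, 0.003, 0.002]
force: [12.1, -14.6, -9.0]
finger_gap: -0.002
grip_force: 9.5
```

>>> play_rows --motion '[0, -0.005, 0.0005, 0, 0, 0, 2.5, 0, 0, 0, 0, 0, 0, 0, 0, 0, 0, 0, 0, 0, 0]'

```text
clock: 16.98
tcp_pos: [0.4914, 0.0309, 0.189]
tool_rot: [0.875, -0.485, 0.001, 0.001]
force: [5.0, -7.7, -4.7]
finger_gap: -0.002
grip_force: 4.8
```

```bash
python3 chk.py; python3 tab.py|head -14
```

```text
16.9833 [0.49140627 0.0308559  0.18902457] force tool [ 9.18284311 -0.20736426  4.69873503] vel 0.008491688854134441
q est 0.38049712462045454 r 0.11834263078652824
q est 0.3975003175830506 r 0.11834263078652824
198 252 254 hue 5 sc 33
199 252 253 hue 4 sc 27
200 252 252 hue 2 sc 14
203 262 263 hue -1 sc 24
204 261 264 hue 0 sc 40
205 261 263 hue -1 sc 41
206 261 263 hue 0 sc 34
207 261 264 hue 0 sc 28
208 261 264 hue -1 sc 28
209 261 264 hue -1 sc 29
210 262 265 hue 0 sc 31
211 262 267 hue 0 sc 33
212 262 267 hue 0 sc 34
213 262 267 hue 0 sc 35
```

The click has gone through with normal force, so raising the tool was the cure. Going on to the stop.

>>> play_rows --motion '[0, -0.005, 0.0005, 0, 0, 0, 2.5, 0, -0.005, 0.0005, 0, 0, 0, 2.5, 0, 0, 0, 0, 0, 0, 0, 0, 0, 0, 0, 0, 0, 0]'

```text
clock: 17.37
tcp_pos: [0.4852, 0.0386, 0.1891]
tool_rot: [0.853, -0.522, 0.001, 0.001]
force: [6.2, -9.0, -4.0]
finger_gap: 0.001
grip_force: 5.5
```

>>> play_rows --motion '[0, -0.005, 0.0005, 0, 0, 0, 2.5, 0, -0.005, 0.0005, 0, 0, 0, 1.5, 0, 0, 0, 0, 0, 0, 0, 0, 0, 0, 0, 0, 0, 0]'

```text
clock: 17.7
tcp_pos: [0.4799, 0.0469, 0.189]
tool_rot: [0.834, -0.552, 0.001, 0.002]
force: [5.9, -10.0, -4.2]
finger_gap: -0.0
grip_force: 6.0
```

```bash
python3 chk.py; python3 tab.py
```

```text
17.7 [0.47986797 0.04691553 0.18901679] force tool [11.46590778 -1.51943372  4.19754955] vel 0.006445145527807748
q est 0.5473320079074284 r 0.11862434591568259
q est 0.5642943283233735 r 0.11862434591568259
198 252 252 hue 5 sc 16
199 252 252 hue 4 sc 19
201 256 257 hue 0 sc 19
202 255 258 hue -1 sc 33
203 255 258 hue -1 sc 34
204 256 258 hue -1 sc 31
205 256 258 hue -1 sc 29
206 256 258 hue 1 sc 29
207 256 259 hue 0 sc 32
208 256 260 hue 0 sc 34
209 256 261 hue 0 sc 34
210 257 263 hue -1 sc 34
211 257 263 hue 0 sc 35
212 257 262 hue 0 sc 33
213 257 261 hue 0 sc 32
214 257 259 hue -1 sc 26
215 257 258 hue 0 sc 23
216 257 257 hue -4 sc 14
0.18 [[268.3, 206.5], [269.2, 221.3], [270.2, 206.9], [271.0, 221.7]]
0.28 [[264.4, 205.3], [265.4, 220.1], [266.1, 205.8], [267.0, 220.6]]
0.34 [[262.2, 204.5], [263.2, 219.2], [263.8, 205.1], [264.8, 219.9]]
0.39 [[260.4, 203.8], [261.5, 218.5], [262.0, 204.4], [263.0, 219.1]]
0.45 [[258.4, 202.8], [259.5, 217.5], [259.9, 203.5], [261.0, 218.2]]
0.5 [[256.8, 202.0], [258.0, 216.6], [258.3, 202.7], [259.4, 217.4]]
0.56 [[255.1, 200.9], [256.3, 215.6], [256.4, 201.7], [257.5, 216.4]]
```

q is about 0.53–0.55. I'll press a few millimetres more, onto the stop, then hold.

>>> play_rows --motion '[0, -0.003, 0, 0, 0, 0, 0.5, 0, -0.002, 0, 0, 0, 0, 0, 0, 0, 0, 0, 0, 0, 0, 0, 0, 0, 0, 0, 0, 0]'

```text
clock: 18.08
tcp_pos: [0.4792, 0.0483, 0.1892]
tool_rot: [0.832, -0.555, 0.004, 0.004]
force: [14.6, -25.8, -9.1]
finger_gap: 0.0
grip_force: 14.6
```

>>> play_rows --motion '[0, -0.002, 0, 0, 0, 0, 0, 0, 0, 0, 0, 0, 0, 0, 0, 0, 0, 0, 0, 0, 0, 0, 0, 0, 0, 0, 0, 0, 0, 0, 0, 0, 0, 0, 0, 0, 0, 0, 0, 0, 0, 0]'

```text
clock: 18.58
tcp_pos: [0.4791, 0.0486, 0.1893]
tool_rot: [0.832, -0.555, 0.005, 0.005]
force: [19.0, -32.4, -12.2]
finger_gap: 0.003
grip_force: 18.6
```

```bash
python3 chk.py; python3 tab.py|head -8
python3 - <<'E'
from h import *
for n in("top","side"):
    d=grab(n);hsv=cv2.cvtColor(d["color"],cv2.COLOR_BGR2HSV)
    m=cv2.inRange(hsv,(9,170,130),(18,255,255));n_,l,st,c=cv2.connectedComponentsWithStats(m)
    print(n,[(st[i,4],c[i].round(),onz(d,*c[i],.05).round(3)) for i in range(1,n_) if st[i,4]>15])
E
```

```text
18.5833 [0.47907327 0.04860759 0.18925292] force tool [37.05450918 -5.10706657 12.69849289] vel 0.0016476068671915421
q est 0.563177995279305 r 0.11847805641794547
q est 0.5801615153539803 r 0.11847805641794547
198 252 252 hue 6 sc 17
199 252 252 hue 4 sc 19
200 252 252 hue 2 sc 13
201 256 257 hue -1 sc 22
202 255 258 hue -1 sc 31
203 255 258 hue 0 sc 29
204 256 258 hue 0 sc 28
205 256 258 hue -1 sc 27
top []
side [(np.int32(23), array([239., 177.]), array([0.484, 0.351, 0.05 ])), (np.int32(58), array([239., 185.]), array([0.468, 0.299, 0.05 ])), (np.int32(23), array([543., 245.]), array([ 1.201, -0.355,  0.05 ]))]
```

It is at the stop and still, pressed with 37 N, and the plug is in the tray. Handing in.

```bash
python3 -c "
from h import *
print(workorder.finish_job())"
```

```text
the job is handed in; nothing more can be done
None
```

The plug is in the large drip tray, let go, and I handed in with the closed fingers holding the tensioner at its stop (q about 0.56, 37 N). The verdict wasn't shown; a first low push jammed at up to about 59 N, and I viewed 11 pictures instead of the allowed 10.

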